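Set out the seasoning row at the pass

ROBOT

A 7-joint arm with a two-finger parallel gripper is mounted at the origin on the work surface. World frame = base frame: x ahead of the robot, y to its left, z up, the work surface at z = 0. Lengths are in m, angles in rad, forces in N, time in s.
With the tool pointing down it reaches from about 0.425 to 1.025 m from the base axis. Payload 9.4 kg.
Tool frame: the origin (TCP) lies midway between the tips of the shut fingers; the grasp point (between the pads) lies 19 mm behind it; z points along the fingers, y is the line along which they close (so a half turn about z gives the same grasp; the last joint's range is limited). The gripper opens to 85 mm and grips with 20 to 120 N. Pads are 22 mm wide; open, the fingers measure 114 mm over their backs; the gripper's body (76 mm by 85 mm) begins 54 mm behind the grasp point. The pads swing forward as they close: fully open they stand 13 mm farther back than shut.
Start: joints at [-1.357, 0.599, -0.003, 1.599, 0.002, 0.943, -0.08], TCP at [0.208, 0.695, 0.202] pointing down, gripper open.
Joint ranges: [-2.57, 2.57], [-0.35, 1.97], [-1.29, 1.29], [0.11, 2.56], [-1.05, 4.19], [0.11, 1.86], [-2.63, 2.63]. Speed limits (rad/s): [2.22, 2.22, 3.01, 3.01, 3.14, 3.14, 3.14].

INTERFACE

Orientations are given as a unit quaternion [w, x, y, z].
In Python, from workcell import arm gives the robot as it stands. The module is installed in compiled form; this text tells all that it offers.
- The arm moves only by the tool jog_arm, never from a script. Its argument "rows" is a list of rows, each an object with "dr": the turn, a rotation vector about the tool's x, y, z scaled (see below), a list of three; "dp": the shift along the tool's x, y, z scaled (see below), a list of three; "jaw": the opening, from 0 (shut) to 1 (fully open). In form: [{"dr": [wx, wy, wz], "dp": [dx, dy, dz], "jaw": jaw}, ...]. A call has 1 to 8 rows; each row is the pose to reach, as a shift and turn from the pose commanded when the call began, along the tool's axes at that moment, turning the shorter way round; what a row does not reach only later rows make up. The controller multiplies each number of a shift by 300 mm and each number of a turn by 360 degrees. A row lasts 1/10 s, in which the tool goes at most 50 mm and 8.59 degrees, less where a joint would pass 70% of its speed; a pose out of reach is approached as far as the arm can. A call with a number of a shift or a turn outside -1 to 1 is refused whole. A call with a gripper value outside its range is refused whole. The fingers move at their own pace and stop on an object; "squeeze" is the grip in N (left out, the last holds). Time passes only in rows, so rows that repeat a pose let the fingers close. It gives the time, the measured TCP pose, the force, the opening and the grip force at its end, in the units of the state.
- arm.read_state(): the state, without advancing time (a new reading comes with each control period).
- arm.camera(name): name is "scene" or "top" or "wrist"; returns the picture (480x640x3 uint8, red, green, blue); there is no depth.
- arm.calibration(name): a dict with "fx", "fy", "cx", "cy" (pixels), "R" (3x3) and "t" (3): a world point X has camera coordinates R X + t; the wrist camera has in their place "hand_eye" (4x4, takes a point from camera to tool coordinates, whose origin is the TCP and whose axes are the flange's). Camera axes: x right, y down, z forward; pixel columns grow to the right and rows downward; lengths in m; the calibration is good to about 2 mm. A picture is of the moment at which its call begins: read the wrist's pose just before it. calibration takes no time and is no camera call.
- arm.hand_in(): hands the job in; it is judged then, once.
Trained networks look in the newest picture that a camera, given by its name, has taken for a name from the list of things; names that differ only in an ending like _2 or _b are one class to them, and where a whole thing is asked for, a point or a joint stands for the part that bears it (a point fixed in the world has none). Each returns a list of dicts, best first, with "confidence" (0 to 1); they miss things now and then, are a little off and sometimes report something else, mostly with a low value. They report only what shows in the picture. A call takes as long as a camera call. They do not tell look-alikes from the thing itself.
- arm.find_in(camera, name): "pixel" ([column, row] in pixels, amid what is visible of it).
- arm.spot_point(camera, name): "pixel" ([column, row] in pixels: a listed point, or the origin of a listed thing).
The state is a dict: "time_s": time; "joint_pos": joint angles; "qvel": joint speeds; "joint_torque": joint torques, N m; "tool_pos": TCP position; "tcp_rot": TCP orientation; "force": force on the tool from outside, world axes, zero at the start; "wrist_torque": the same for the moment, N m; "width": opening from 0.0 (shut) to 1.0 (fully open); "gripper_force": force on a finger pad.
Only numpy, scipy, OpenCV 4.12 (cv2) and the standard library are available. Lean on these libraries where they do the work, as an engineer would, in place of code of your own. Each camera call takes 0.05 s, during which the arm holds its last target. There are 200 camera calls.

TASK

Move the four seasoning containers from the wire caddy over to the station rack, one into each black insert, keeping them in the same left-to-right order as they now stand in the caddy, so that the cook finds them without looking. Set each one down gently rather than dropping it, upright on the floor of its insert. Leave the white ramekin and the kitchen timer where they are.

Things in the scene. Friction and masses are not known exactly. Their poses are not given: they have to be found in the camera images.
- dredger_mid (a point): stainless-steel shaker, domed lid with holes (52 mm diameter, from 74 mm up), straight body 50 mm in diameter, 190 g; 93 mm tall. Point: on its axis, half-way up (46.5 mm above its foot), z up. Starts upright in the wire caddy, foot 6 mm above the bench, in any of its four places. Grip it across the body 55 to 60 mm above its foot. 
- bottle_mid (a point): white plastic squeeze bottle, rigid, straight body 48 mm in diameter up to 70 mm, then shoulder, collar and pointed nozzle, 150 g; 112 mm tall. Point: on its axis, half-way up (56 mm above its foot), z up. Starts upright in the wire caddy, foot 6 mm above the bench, in any of its four places. Grip it across the body 55 to 60 mm above its foot. 
- mill_mid (a point): dark wooden pepper mill, straight, 49 mm in diameter, steel collar at 72 mm, steel ball on top, 200 g; 105 mm tall. Point: on its axis, half-way up (52.5 mm above its foot), z up. Starts upright in the wire caddy, foot 6 mm above the bench, in any of its four places. Grip it across the body 55 to 60 mm above its foot. 
- jar_mid (a point): glass spice jar, ochre inside, flat black lid from 64 mm up, straight, 50 mm in diameter, 200 g; 82 mm tall. Point: on its axis, half-way up (41 mm above its foot), z up. Starts upright in the wire caddy, foot 6 mm above the bench, in any of its four places. Grip it across the body 55 to 60 mm above its foot. 
- well_a: square black plastic insert in the station rack, like the other three: 74 mm outside, 70 mm inside, rim 23 mm and inner floor 2 mm above its underside. Origin: centre of the underside, 2.5 mm above the bench; z up, y along the row. Its place in the row changes. The station rack is a low folded-steel tray, 90 x 330 mm, holding the inserts in a row at 78 mm pitch.
- well_b: square black plastic insert in the station rack, like the other three: 74 mm outside, 70 mm inside, rim 23 mm and inner floor 2 mm above its underside. Origin: centre of the underside, 2.5 mm above the bench; z up, y along the row. Its place in the row changes. Inserts and rack are fixed.
- well_c: square black plastic insert in the station rack, like the other three: 74 mm outside, 70 mm inside, rim 23 mm and inner floor 2 mm above its underside. Origin: centre of the underside, 2.5 mm above the bench; z up, y along the row. Its place in the row changes. Rack and caddy stand end to end, rows nearly along world y (within 0.17 rad).
- well_d: square black plastic insert in the station rack, like the other three: 74 mm outside, 70 mm inside, rim 23 mm and inner floor 2 mm above its underside. Origin: centre of the underside, 2.5 mm above the bench; z up, y along the row. Its place in the row changes. Either rack may be on the left; left is +y for both rows.
- ramekin_mid (a point): white ceramic ramekin, 68 mm in diameter, 36 mm high, on the bench on the robot's side of the wire caddy, 115 to 130 mm from its row; to be left alone. The caddy is a fixed steel rack, 84 x 322 mm, places at 78 mm pitch, guard wires up to 28 mm above the bench, end loops up to 53 mm. The point is at its centre, 18 mm above the bench.
- timer_mid (a point): white kitchen timer lying flat on the bench on the robot's side of the station rack, 62 x 68 x 16 mm, its centre 115 to 130 mm from the row's line; to be left alone. The point is at its centre, 8 mm above the bench.
Not all that is in view belongs to the job. Leave any blue or purple look-alike of the part that bears bottle_mid alone.

How it is judged:
At the end, for the whole second after the job is handed in: Each container is upright (within 0.09 rad), at rest, standing on the floor of an insert (6 mm) and within 15 mm of its centre; it has the same place in the row, counted from the left, as it had in the caddy (shown by having moved 342 to 421 mm, true of that insert only) (((horizontal distance between dredger_mid and well_a below 0.015 m and z of dredger_mid in the frame of well_a between 0.0425 and 0.0525 m) or (horizontal distance between dredger_mid and well_b below 0.015 m and z of dredger_mid in the frame of well_b between 0.0425 and 0.0525 m) or (horizontal distance between dredger_mid and well_c below 0.015 m and z of dredger_mid in the frame of well_c between 0.0425 and 0.0525 m) or (horizontal distance between dredger_mid and well_d below 0.015 m and z of dredger_mid in the frame of well_d between 0.0425 and 0.0525 m)) and distance of dredger_mid from where it was at the start of the episode between 0.342 and 0.421 m and angle between each of dredger_mid, bottle_mid, mill_mid, jar_mid's own z axis and vertical below 0.09 rad and linear speed of each of dredger, bottle, mill, jar below 0.02 m/s and ((horizontal distance between bottle_mid and well_a below 0.015 m and z of bottle_mid in the frame of well_a between 0.052 and 0.062 m) or (horizontal distance between bottle_mid and well_b below 0.015 m and z of bottle_mid in the frame of well_b between 0.052 and 0.062 m) or (horizontal distance between bottle_mid and well_c below 0.015 m and z of bottle_mid in the frame of well_c between 0.052 and 0.062 m) or (horizontal distance between bottle_mid and well_d below 0.015 m and z of bottle_mid in the frame of well_d between 0.052 and 0.062 m)) and distance of bottle_mid from where it was at the start of the episode between 0.342 and 0.421 m and ((horizontal distance between mill_mid and well_a below 0.015 m and z of mill_mid in the frame of well_a between 0.0485 and 0.0585 m) or (horizontal distance between mill_mid and well_b below 0.015 m and z of mill_mid in the frame of well_b between 0.0485 and 0.0585 m) or (horizontal distance between mill_mid and well_c below 0.015 m and z of mill_mid in the frame of well_c between 0.0485 and 0.0585 m) or (horizontal distance between mill_mid and well_d below 0.015 m and z of mill_mid in the frame of well_d between 0.0485 and 0.0585 m)) and distance of mill_mid from where it was at the start of the episode between 0.342 and 0.421 m and ((horizontal distance between jar_mid and well_a below 0.015 m and z of jar_mid in the frame of well_a between 0.037 and 0.047 m) or (horizontal distance between jar_mid and well_b below 0.015 m and z of jar_mid in the frame of well_b between 0.037 and 0.047 m) or (horizontal distance between jar_mid and well_c below 0.015 m and z of jar_mid in the frame of well_c between 0.037 and 0.047 m) or (horizontal distance between jar_mid and well_d below 0.015 m and z of jar_mid in the frame of well_d between 0.037 and 0.047 m)) and distance of jar_mid from where it was at the start of the episode between 0.342 and 0.421 m); the robot touches nothing.
It fails at once if the ramekin was moved by more than 25 mm (distance of ramekin_mid from where it was at the start of the episode above 0.025 m).
It fails at once if the timer was moved by more than 25 mm (distance of timer_mid from where it was at the start of the episode above 0.025 m).
It fails at once if a container was dropped into an insert (over 0.6 m/s within 30 mm of the insert's floor) ((linear speed of dredger above 0.6 m/s and height (world z) of dredger_mid below 0.081 m and (horizontal distance between dredger_mid and well_a below 0.03 m or horizontal distance between dredger_mid and well_b below 0.03 m or horizontal distance between dredger_mid and well_c below 0.03 m or horizontal distance between dredger_mid and well_d below 0.03 m)) or (linear speed of bottle above 0.6 m/s and height (world z) of bottle_mid below 0.0905 m and (horizontal distance between bottle_mid and well_a below 0.03 m or horizontal distance between bottle_mid and well_b below 0.03 m or horizontal distance between bottle_mid and well_c below 0.03 m or horizontal distance between bottle_mid and well_d below 0.03 m)) or (linear speed of mill above 0.6 m/s and height (world z) of mill_mid below 0.087 m and (horizontal distance between mill_mid and well_a below 0.03 m or horizontal distance between mill_mid and well_b below 0.03 m or horizontal distance between mill_mid and well_c below 0.03 m or horizontal distance between mill_mid and well_d below 0.03 m)) or (linear speed of jar above 0.6 m/s and height (world z) of jar_mid below 0.0755 m and (horizontal distance between jar_mid and well_a below 0.03 m or horizontal distance between jar_mid and well_b below 0.03 m or horizontal distance between jar_mid and well_c below 0.03 m or horizontal distance between jar_mid and well_d below 0.03 m))).
It also fails if it takes over 93 s, if anything falls off the work surface, if the arm or the gripper's body presses on something with over 40 N, if the wrist force passes 120 N, or if a joint passes its speed limit or range.

## Working session

There is one attempt and no reset: what is moved stays moved. The work goes in short steps, Python scripts to look and compute and a tool call to move; the robot and the scene stay as the last step left them, time stands still between calls to the robot, and variables do not carry over. Pictures are saved under pics/ and viewed, at most 14 in all, crops included, and the job is handed in when it is done.

Besides the shell and the picture viewer there is one more tool, called after "Request:" in YAML: its name, and indented under it one key for each argument. jog_arm: Moves the arm, as the interface text tells. Shifts and turns lie within -1 to 1; 1 stands for 300 mm of shift or 360 degrees of turn. Its arguments: {"type":"object","properties":{"rows":{"type":"array"},"squeeze":{"type":"number"}},"required":["rows"]}

```bash
mkdir -p pics; cat > h.py <<'E'
import numpy as np, cv2
from workcell import arm
from scipy.spatial.transform import Rotation as Ro
def save(c):
    im=arm.camera(c); return im
def ray(c,px):
    k=arm.calibration(c); R=np.array(k["R"]);t=np.array(k["t"])
    d=R.T@np.array([(px[0]-k["cx"])/k["fx"],(px[1]-k["cy"])/k["fy"],1]); return -R.T@t,d
def atz(c,px,z):
    o,d=ray(c,px); return o+d*(z-o[2])/d[2]
E
python3 - <<'E'
from h import *
s=arm.read_state(); print(s)
Z=dict(dredger_mid=.0525,bottle_mid=.062,mill_mid=.0585,jar_mid=.047,well_a=.0025,ramekin_mid=.018,timer_mid=.008)
for c in("top","scene"):
    im=arm.camera(c); cv2.imwrite(f"pics/{c}0.png",im[...,::-1])
    for n,z in Z.items():
        for r in arm.spot_point(c,n): print(c,n,np.round(r["pixel"]),round(r["confidence"],2),atz(c,r["pixel"],z).round(3))
E
```

```text
{'time_s': 0.0, 'joint_pos': array([-1.35668386,  0.60014277, -0.00254062,  1.60012974,  0.00180285,
        0.94288361, -0.07978742]), 'qvel': array([ 0.00137129, -0.00046785, -0.00174808, -0.00019335,  0.00159479,
        0.00044628, -0.00039105]), 'joint_torque': array([ 2.77837580e-04, -7.76463318e+01,  1.56487975e+00, -2.57990116e+01,
        1.23065748e-02,  9.13199794e-03,  2.64879907e-05]), 'tool_pos': array([0.2077548 , 0.69406049, 0.20140432]), 'tcp_rot': array([-3.99448949e-05,  1.44859418e-01,  9.89451939e-01, -7.79663454e-04]), 'force': array([-0.30265259,  0.35932016, -0.34726711]), 'wrist_torque': array([ 0.0328963 ,  0.00847401, -0.01375782]), 'gripper_force': 0.0, 'width': 1.0006757225832101}
top dredger_mid [472. 212.] 0.68 [ 0.562 -0.246  0.052]
top bottle_mid [384. 221.] 0.92 [ 0.549 -0.094  0.062]
top bottle_mid [376. 334.] 0.86 [ 0.358 -0.073  0.062]
top bottle_mid [170. 246.] 0.73 [0.519 0.274 0.062]
top bottle_mid [296. 244.] 0.68 [0.515 0.057 0.062]
top bottle_mid [341. 142.] 0.66 [ 0.692 -0.026  0.062]
top bottle_mid [376. 283.] 0.57 [ 0.444 -0.075  0.062]
t
[... 454 characters left out ...]
op timer_mid [383. 221.] 0.33 [ 0.557 -0.098  0.008]
scene dredger_mid [220. 187.] 0.79 [ 0.559 -0.248  0.053]
scene bottle_mid [233. 287.] 0.84 [ 0.698 -0.02   0.062]
scene bottle_mid [270. 224.] 0.74 [ 0.55  -0.09   0.062]
scene bottle_mid [349. 186.] 0.58 [ 0.361 -0.058  0.062]
scene mill_mid [198. 167.] 0.76 [ 0.562 -0.322  0.058]
scene jar_mid [242. 209.] 0.81 [ 0.56  -0.171  0.047]
scene well_a [360. 307.] 0.89 [0.527 0.144 0.002]
scene well_a [332. 279.] 0.66 [0.522 0.062 0.002]
scene well_a [418. 357.] 0.63 [0.526 0.29  0.002]
scene well_a [390. 331.] 0.6 [0.523 0.219 0.002]
scene ramekin_mid [291. 183.] 0.84 [ 0.42  -0.18   0.018]
scene timer_mid [436. 294.] 0.86 [0.4   0.224 0.008]
```

View pics/top0.png

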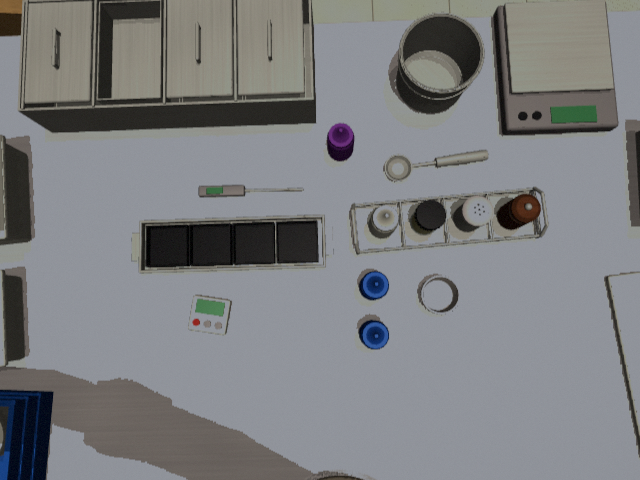

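View pics/scene0.png

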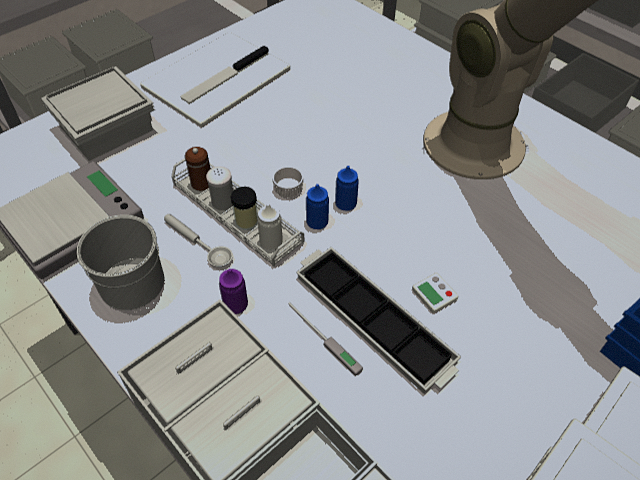

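The top view shows, left to right at row 210–221 px: white bottle (384), black-lid jar (427), dredger (472), brown mill (522). The black inserts are at columns 166, 213, 254 and 296. The blue bottles (375,284 and 375,334) and the purple one (341,142) are look-alikes. The scene view agrees. Next I'll get wrist views over the rack and then the caddy.

```bash
cat >> h.py <<'E'
def tgt(p,az):   # tool down, tool y at world azimuth az
    y=np.array([np.cos(az),np.sin(az),0]); z=np.array([0,0,-1.]); return np.array(p),np.c_[np.cross(y,z),y,z]
def cur():
    s=arm.read_state(); q=s["tcp_rot"]; return np.array(s["tool_pos"]),Ro.from_quat([q[1],q[2],q[3],q[0]]).as_matrix()
def jog(*ts, start=None):
    p0,R0=start or cur()
    for p,az in ts:
        P,R=tgt(p,az)
        print("dr",(Ro.from_matrix(R0.T@R).as_rotvec()/(2*np.pi)).round(4),"dp",(R0.T@(P-p0)/.3).round(4))
def wray(px):
    p,R=cur(); return p,R
def watz(px,z,pose):
    p,R=pose; k=arm.calibration("wrist"); H=np.array(k["hand_eye"])
    d=R@H[:3,:3]@np.array([(px[0]-k["cx"])/k["fx"],(px[1]-k["cy"])/k["fy"],1]); o=p+R@H[:3,3]
    return o+d*(z-o[2])/d[2]
E
python3 - <<'E'
from h import *
print(arm.calibration("wrist"))
jog(((.5,.178,.35),0.03))
E
```

```text
{'fx': 411.7420305203367, 'fy': 411.7420305203367, 'cx': 320.8649868752311, 'cy': 241.19574576926206, 'hand_eye': array([[-2.12752585e-04, -9.59183918e-01, -2.82782896e-01,
         7.23267361e-02],
       [ 9.99999936e-01, -2.85608768e-04,  2.16416078e-04,
         1.42960508e-03],
       [-2.88348097e-04, -2.82782832e-01,  9.59183917e-01,
        -1.71149687e-01],
       [ 0.00000000e+00,  0.00000000e+00,  0.00000000e+00,
         1.00000000e+00]])}
dr [0.     0.     0.1989] dp [-1.4266 -1.3703 -0.4924]
```

Request:
jog_arm:
  rows:
    - {"dr":[0,0,0.1],"dp":[-0.71,-0.69,-0.49],"jaw":1}
    - {"dr":[0,0,0.1],"dp":[-0.71,-0.69,-0.49],"jaw":1}
    - {"dr":[0,0,0.1],"dp":[-0.71,-0.69,-0.49],"jaw":1}
    - {"dr":[0,0,0.1],"dp":[-0.71,-0.69,-0.49],"jaw":1}
    - {"dr":[0,0,0.1],"dp":[-0.71,-0.69,-0.49],"jaw":1}
    - {"dr":[0,0,0.1],"dp":[-0.71,-0.69,-0.49],"jaw":1}
    - {"dr":[0,0,0.1],"dp":[-0.71,-0.69,-0.49],"jaw":1}
    - {"dr":[0,0,0.1],"dp":[-0.71,-0.69,-0.49],"jaw":1}

```text
time_s: 1.6
tool_pos: [0.356, 0.4317, 0.3522]
tcp_rot: [0.001, 0.446, 0.895, 0.002]
force: [-0.5, 0.8, 0.4]
width: 0.999
gripper_force: 0.0
```

```bash
python3 - <<'E'
from h import *
jog(((.5,.178,.35),0.03))
E
```

```text
dr [ 0.0006 -0.0003  0.0979] dp [-0.9642 -0.1252  0.0066]
```

Request:
jog_arm:
  rows:
    - {"dr":[0,0,0.098],"dp":[-0.964,-0.125,0],"jaw":1}
    - {"dr":[0,0,0.098],"dp":[-0.964,-0.125,0],"jaw":1}
    - {"dr":[0,0,0.098],"dp":[-0.964,-0.125,0],"jaw":1}
    - {"dr":[0,0,0.098],"dp":[-0.964,-0.125,0],"jaw":1}
    - {"dr":[0,0,0.098],"dp":[-0.964,-0.125,0],"jaw":1}
    - {"dr":[0,0,0.098],"dp":[-0.964,-0.125,0],"jaw":1}
    - {"dr":[0,0,0.098],"dp":[-0.964,-0.125,0],"jaw":1}
    - {"dr":[0,0,0.098],"dp":[-0.964,-0.125,0],"jaw":1}

```text
time_s: 2.4
tool_pos: [0.4983, 0.1825, 0.3491]
tcp_rot: [-0.0, 0.695, 0.719, -0.0]
force: [-0.3, 0.5, -1.3]
width: 1.003
gripper_force: 0.0
```

```bash
cat > look.py <<'E'
from h import *
import sys
s=arm.read_state(); print(s["time_s"],s["tool_pos"],s["qvel"].round(3).max())
Z=dict(dredger_mid=.0525,bottle_mid=.062,mill_mid=.0585,jar_mid=.047,well_a=.0025,ramekin_mid=.018,timer_mid=.008)
ps=cur(); im=arm.camera("wrist"); cv2.imwrite(f"pics/{sys.argv[1]}.png",im[...,::-1])
for n,z in Z.items():
    for r in arm.spot_point("wrist",n): print(n,np.round(r["pixel"]),round(r["confidence"],2),watz(r["pixel"],z,ps).round(4))
E
python3 look.py w1; python3 -c "
from h import *
jog(((.535,-.1,.35),0.05))"
```

```text
2.4 [0.49827777 0.18251292 0.34905905] 0.003
bottle_mid [205. 374.] 0.85 [ 0.3581 -0.0613  0.062 ]
bottle_mid [357. 395.] 0.75 [ 0.5542 -0.0869  0.062 ]
mill_mid [336. 273.] 0.52 [0.5197 0.0807 0.0585]
mill_mid [352. 396.] 0.45 [ 0.5492 -0.0904  0.0585]
jar_mid [355. 437.] 0.69 [ 0.5583 -0.1664  0.047 ]
well_a [349.  83.] 0.94 [0.5271 0.2983 0.0025]
well_a [343. 154.] 0.91 [0.5241 0.2171 0.0025]
well_a [340. 216.] 0.67 [0.525  0.1381 0.0025]
well_a [338. 274.] 0.58 [0.526  0.0578 0.0025]
ramekin_mid [263. 429.] 0.76 [ 0.4252 -0.1824  0.018 ]
timer_mid [242. 146.] 0.96 [0.4009 0.2217 0.008 ]
timer_mid [260. 434.] 0.48 [ 0.4194 -0.2007  0.008 ]
dr [-0.    -0.    -0.002] dp [-0.9483  0.0884 -0.0025]
```

View pics/w1.png

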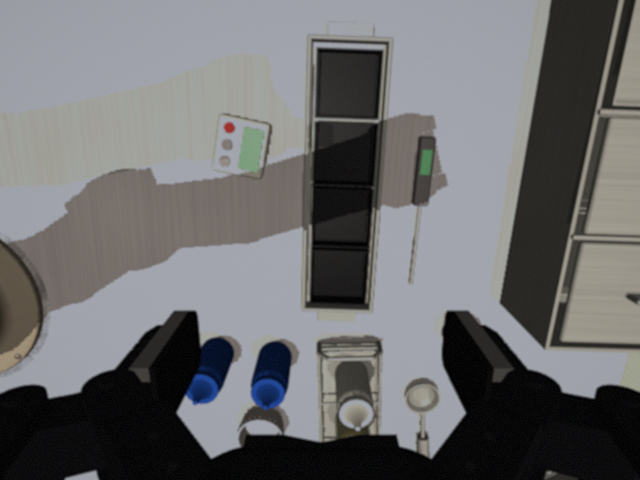

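Wrist view: the inserts are a column at x≈340–350 px (rows 83, 154, 216, 274), the timer is at (242,146) and the caddy bottle at (355,400). The positions agree with the top view. Now the caddy.

Request:
jog_arm:
  rows:
    - {"dr":[0,0,-0.002],"dp":[-0.95,0.09,0],"jaw":1}
    - {"dr":[0,0,-0.002],"dp":[-0.95,0.09,0],"jaw":1}
    - {"dr":[0,0,-0.002],"dp":[-0.95,0.09,0],"jaw":1}
    - {"dr":[0,0,-0.002],"dp":[-0.95,0.09,0],"jaw":1}
    - {"dr":[0,0,-0.002],"dp":[-0.95,0.09,0],"jaw":1}
    - {"dr":[0,0,-0.002],"dp":[-0.95,0.09,0],"jaw":1}
    - {"dr":[0,0,-0.002],"dp":[-0.95,0.09,0],"jaw":1}
    - {"dr":[0,0,-0.002],"dp":[-0.95,0.09,0],"jaw":1}

```text
time_s: 3.6
tool_pos: [0.5353, -0.1016, 0.3492]
tcp_rot: [-0.0, 0.69, 0.724, -0.0]
force: [-0.1, 1.3, -1.3]
width: 0.999
gripper_force: 0.0
```

```bash
python3 look.py w2
```

```text
3.6 [ 0.53532904 -0.10155307  0.34918576] 0.007
dredger_mid [335. 303.] 0.73 [ 0.559  -0.2444  0.0525]
bottle_mid [239. 154.] 0.77 [ 0.444  -0.0676  0.062 ]
bottle_mid [334. 180.] 0.76 [ 0.5496 -0.0915  0.062 ]
bottle_mid [476. 122.] 0.75 [ 0.6977 -0.0222  0.062 ]
bottle_mid [163. 151.] 0.65 [ 0.361  -0.0683  0.062 ]
mill_mid [320.  36.] 0.33 [0.5273 0.0535 0.0585]
jar_mid [338. 238.] 0.64 [ 0.559  -0.1629  0.047 ]
well_a [317.  35.] 0.79 [0.5236 0.0641 0.0025]
ramekin_mid [233. 245.] 0.66 [ 0.4266 -0.1862  0.018 ]
```

View pics/w2.png

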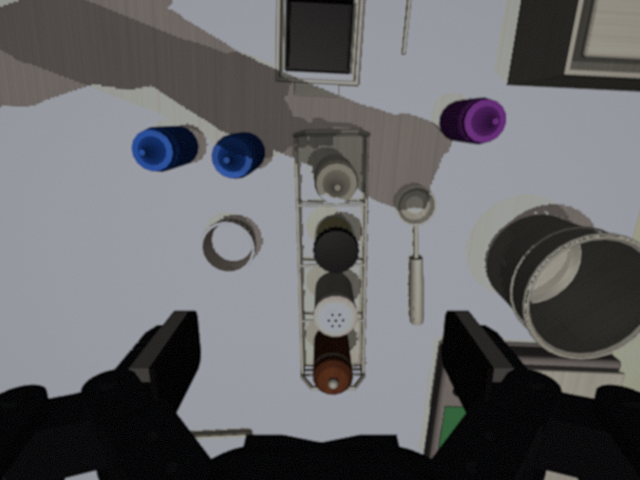

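Wrist view over the caddy: bottle (334,180), jar (338,240), dredger (336,310), mill (332,370), ramekin (231,243), blue bottles to the left. The caddy row is perpendicular to tool azimuth 0.05.

```bash
python3 -c "
from h import *
print(arm.read_state()['tool_pos'])
jog(((.5518,-.091,.30),0.05),((.5518,-.091,.09),0.05),((.5518,-.091,.047),0.05))"
```

```text
[ 0.53548388 -0.10047756  0.34933753]
dr [ 0. -0. -0.] dp [0.0288 0.0559 0.1645]
dr [ 0. -0. -0.] dp [0.0287 0.0558 0.8645]
dr [ 0. -0. -0.] dp [0.0287 0.0558 1.0078]
```

Request:
jog_arm:
  rows:
    - {"dr":[0,0,0],"dp":[0.029,0.056,0.16],"jaw":1}
    - {"dr":[0,0,0],"dp":[0.029,0.056,0.32],"jaw":1}
    - {"dr":[0,0,0],"dp":[0.029,0.056,0.48],"jaw":1}
    - {"dr":[0,0,0],"dp":[0.029,0.056,0.64],"jaw":1}
    - {"dr":[0,0,0],"dp":[0.029,0.056,0.78],"jaw":1}
    - {"dr":[0,0,0],"dp":[0.029,0.056,0.9],"jaw":1}
    - {"dr":[0,0,0],"dp":[0.029,0.056,0.98],"jaw":1}
    - {"dr":[0,0,0],"dp":[0.029,0.056,1.0],"jaw":1}

```text
time_s: 4.8
tool_pos: [0.5505, -0.0914, 0.0468]
tcp_rot: [-0.002, 0.69, 0.724, -0.001]
force: [-0.1, -0.1, 0.4]
width: 0.999
gripper_force: 0.0
```

Request:
jog_arm:
  rows:
    - {"dr":[0,0,0],"dp":[0,0,0.008],"jaw":1}
    - {"dr":[0,0,0],"dp":[0,0,0.008],"jaw":0.4}
    - {"dr":[0,0,0],"dp":[0,0,0.008],"jaw":0.4}
    - {"dr":[0,0,0],"dp":[0,0,0.008],"jaw":0.4}
    - {"dr":[0,0,0],"dp":[0,0,0.008],"jaw":0.4}
    - {"dr":[0,0,0],"dp":[0,0,0.008],"jaw":0.4}
  squeeze: 35

```text
time_s: 5.4
tool_pos: [0.5512, -0.0918, 0.0484]
tcp_rot: [-0.0, 0.69, 0.724, 0.0]
force: [-5.3, -0.0, 12.1]
width: 0.488
gripper_force: 35.3
```

```bash
python3 - <<'E'
from h import *
s=arm.read_state();print(s['time_s'],s['tool_pos'],s['force'],s['width'],s['gripper_force'])
a=arm.camera("wrist");b=arm.camera("scene")[150:290,180:360]
b=cv2.resize(b,None,fx=3,fy=3); a=cv2.resize(a[150:480,200:440],(306,420))
cv2.imwrite("pics/g1.png",np.hstack([a,b[:420,:490]])[...,::-1])
E
```

```text
5.4 [ 0.55122239 -0.09181889  0.04836681] [-5.27738468 -0.04245887 12.10047646] 0.4884674583689991 35.287480875849724
```

View pics/g1.png

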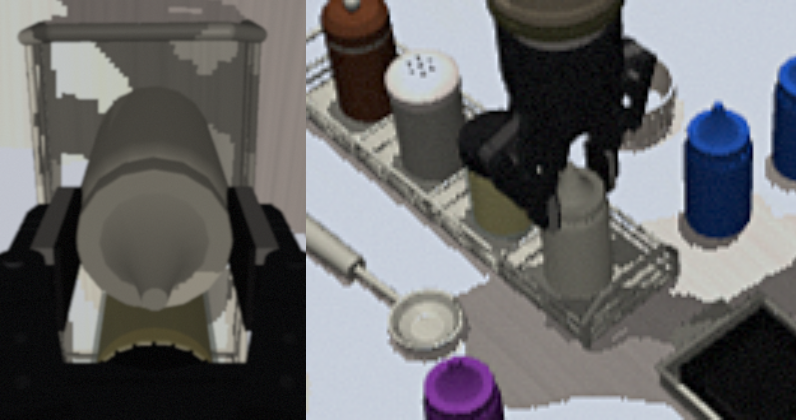

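The pads are flanking the white bottle's body, which stands upright in the caddy. Now I'll lift it.

```bash
python3 -c "
from h import *
jog(((.5518,-.091,.133),.05),((.54,.1,.133),.03),((.525,.296,.133),.01),((.525,.296,.048),.01))"
```

```text
dr [ 0.0001 -0.0001 -0.0003] dp [ 0.003   0.0021 -0.282 ]
dr [ 0.     -0.0001  0.0029] dp [ 0.6408 -0.0065 -0.2816]
dr [ 0.     -0.0001  0.0061] dp [ 1.2958 -0.025  -0.2812]
dr [ 0.     -0.0001  0.0061] dp [ 1.2956 -0.025   0.0021]
```

Request:
jog_arm:
  rows:
    - {"dr":[0,0,0],"dp":[0,0,-0.08],"jaw":0.4}
    - {"dr":[0,0,0],"dp":[0,0,-0.18],"jaw":0.4}
    - {"dr":[0,0,0],"dp":[0,0,-0.28],"jaw":0.4}
    - {"dr":[0,0,0],"dp":[0,0,-0.28],"jaw":0.4}
  squeeze: 50

```text
time_s: 5.9
tool_pos: [0.5538, -0.0923, 0.1348]
tcp_rot: [0.002, 0.69, 0.724, 0.002]
force: [0.3, 0.4, -1.4]
width: 0.485
gripper_force: 50.9
```

Request:
jog_arm:
  rows:
    - {"dr":[0,0,0],"dp":[0.06,0,0],"jaw":0.4}
    - {"dr":[0,0,0],"dp":[0.18,0,0],"jaw":0.4}
    - {"dr":[0,0,0],"dp":[0.3,0,0],"jaw":0.4}
    - {"dr":[0,0,0],"dp":[0.42,0,0],"jaw":0.4}
    - {"dr":[0,0,0],"dp":[0.54,0,0],"jaw":0.4}
    - {"dr":[0,0,0.003],"dp":[0.66,-0.01,0],"jaw":0.4}
    - {"dr":[0,0,0.006],"dp":[0.78,-0.01,0],"jaw":0.4}
    - {"dr":[0,0,0.006],"dp":[0.9,-0.02,0],"jaw":0.4}

```text
time_s: 6.7
tool_pos: [0.5324, 0.1792, 0.1306]
tcp_rot: [0.0, 0.703, 0.711, 0.0]
force: [0.4, 0.9, -1.9]
width: 0.486
gripper_force: 50.8
```

```bash
python3 -c "
from h import *
jog(((.525,.296,.133),.01),((.525,.296,.048),.01))"
```

```text
dr [ 0.     -0.      0.0001] dp [ 0.3895 -0.0205 -0.0079]
dr [ 0.     -0.      0.0001] dp [ 0.3895 -0.0206  0.2755]
```

Request:
jog_arm:
  rows:
    - {"dr":[0,0,0],"dp":[0.12,-0.01,0],"jaw":0.4}
    - {"dr":[0,0,0],"dp":[0.25,-0.02,0],"jaw":0.4}
    - {"dr":[0,0,0],"dp":[0.37,-0.02,0],"jaw":0.4}
    - {"dr":[0,0,0],"dp":[0.37,-0.02,0],"jaw":0.4}
    - {"dr":[0,0,0],"dp":[0.37,-0.02,0],"jaw":0.4}
    - {"dr":[0,0,0],"dp":[0.37,-0.02,0],"jaw":0.4}

```text
time_s: 7.3
tool_pos: [0.5253, 0.2873, 0.1307]
tcp_rot: [0.0, 0.704, 0.711, -0.0]
force: [-0.1, -0.3, -1.8]
width: 0.485
gripper_force: 50.8
```

```bash
python3 -c "
from h import *
print(cur()[0])
jog(((.525,.296,.133),.01),((.525,.296,.048),.01))
ps=cur();im=arm.camera('wrist');cv2.imwrite('pics/w3.png',im[...,::-1])
for r in arm.spot_point('wrist','well_a'): print(np.round(r['pixel']),r['confidence'],watz(r['pixel'],.0025,ps).round(4))"
```

```text
[0.52530626 0.28730372 0.13072084]
dr [-0.      0.0001 -0.    ] dp [ 0.029  -0.0007 -0.0076]
dr [-0.      0.0001 -0.    ] dp [ 0.0292 -0.0007  0.2757]
[322. 209.] 0.7 [0.526  0.2975 0.0025]
```

View pics/w3.png

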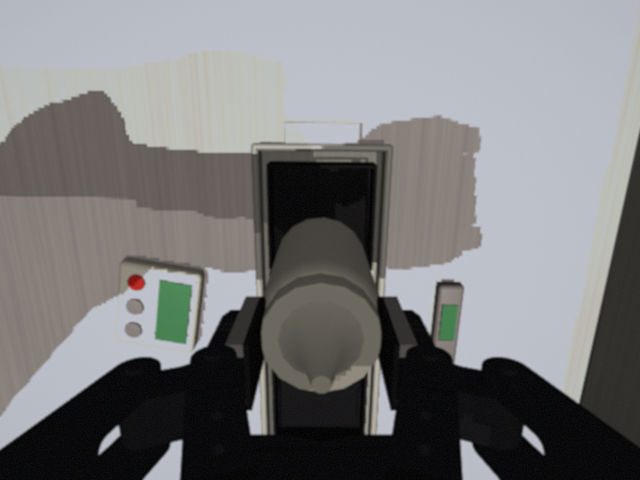

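The bottle hangs upright over the left insert (far rim of the insert at row ~165), which leaves +9 mm to go along y.

Request:
jog_arm:
  rows:
    - {"dr":[0,0,0],"dp":[0.03,0,0.03],"jaw":0.4}
    - {"dr":[0,0,0],"dp":[0.03,0,0.1],"jaw":0.4}
    - {"dr":[0,0,0],"dp":[0.03,0,0.17],"jaw":0.4}
    - {"dr":[0,0,0],"dp":[0.03,0,0.22],"jaw":0.4}
    - {"dr":[0,0,0],"dp":[0.03,0,0.25],"jaw":0.4}
    - {"dr":[0,0,0],"dp":[0.03,0,0.27],"jaw":0.4}
    - {"dr":[0,0,0],"dp":[0.03,0,0.275],"jaw":0.4}
    - {"dr":[0,0,0],"dp":[0.03,0,0.275],"jaw":0.4}

```text
time_s: 8.2
tool_pos: [0.5257, 0.2975, 0.0486]
tcp_rot: [0.0, 0.703, 0.711, 0.0]
force: [-0.3, 0.9, -1.9]
width: 0.483
gripper_force: 50.8
```

Request:
jog_arm:
  rows:
    - {"dr":[0,0,0],"dp":[0,0,0.004],"jaw":0.4}
    - {"dr":[0,0,0],"dp":[0,0,0.007],"jaw":0.4}
    - {"dr":[0,0,0],"dp":[0,0,0.007],"jaw":0.4}

```text
time_s: 8.5
tool_pos: [0.5257, 0.2977, 0.0471]
tcp_rot: [0.0, 0.703, 0.711, 0.001]
force: [-1.2, 0.2, 4.2]
width: 0.482
gripper_force: 51.7
```

Request:
jog_arm:
  rows:
    - {"dr":[0,0,0],"dp":[0,0,0],"jaw":0.6}
    - {"dr":[0,0,0],"dp":[0,0,0],"jaw":0.8}
    - {"dr":[0,0,0],"dp":[0,0,0],"jaw":1}
    - {"dr":[0,0,0],"dp":[0,0,0],"jaw":1}
    - {"dr":[0,0,0],"dp":[0,0,-0.1],"jaw":1}
    - {"dr":[0,0,0],"dp":[0,0,-0.25],"jaw":1}
    - {"dr":[0,0,0],"dp":[0,0,-0.4],"jaw":1}
    - {"dr":[0,0,0],"dp":[0,0,-0.5],"jaw":1}

```text
time_s: 9.3
tool_pos: [0.5261, 0.2974, 0.1991]
tcp_rot: [0.0, 0.703, 0.711, 0.001]
force: [0.5, 0.4, 0.1]
width: 1.0
gripper_force: 0.0
```

```bash
python3 -c "
from h import *
jog(((.5557,-.169,.2),.05))
ps=cur();im=arm.camera('wrist');arm.camera('top')
for r in arm.spot_point('wrist','bottle_mid'): print(np.round(r['pixel']),r['confidence'],watz(r['pixel'],.0605,ps).round(4))
for r in arm.spot_point('top','bottle_mid'): print(np.round(r['pixel']),r['confidence'],atz('top',r['pixel'],.0605).round(4))
cv2.imwrite('pics/w4.png',cv2.resize(im,(400,300))[...,::-1])"
```

```text
dr [ 0.0003 -0.0002 -0.0063] dp [-1.5556  0.0826 -0.0043]
[373. 284.] 0.93 [ 0.4419 -0.0705  0.0605]
[379. 335.] 0.91 [ 0.3562 -0.0777  0.0605]
[156. 241.] 0.84 [0.5273 0.3    0.0605]
[340. 142.] 0.75 [ 0.6921 -0.0245  0.0605]
```

View pics/w4.png

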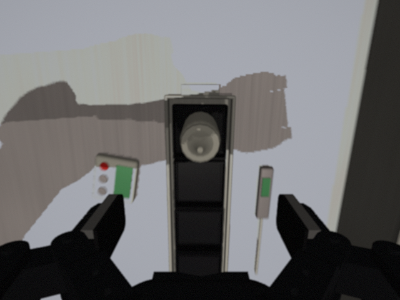

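The bottle stands upright in the left insert (200,140 px in the crop). Next the jar.

Request:
jog_arm:
  rows:
    - {"dr":[0,0,0],"dp":[-0.1,0.01,0],"jaw":1}
    - {"dr":[0,0,0],"dp":[-0.25,0.02,0],"jaw":1}
    - {"dr":[0,0,0],"dp":[-0.4,0.02,0],"jaw":1}
    - {"dr":[0,0,0],"dp":[-0.55,0.03,0],"jaw":1}
    - {"dr":[0,0,-0.003],"dp":[-0.7,0.04,0],"jaw":1}
    - {"dr":[0,0,-0.006],"dp":[-0.83,0.05,0],"jaw":1}
    - {"dr":[0,0,-0.006],"dp":[-0.95,0.05,0],"jaw":1}
    - {"dr":[0,0,-0.006],"dp":[-1.0,0.05,0],"jaw":1}

```text
time_s: 10.3
tool_pos: [0.5425, -0.0062, 0.1951]
tcp_rot: [-0.0, 0.691, 0.723, -0.001]
force: [0.7, 0.5, 0.5]
width: 1.001
gripper_force: 0.0
```

```bash
python3 -c "
from h import *
print(cur()[0])
jog(((.5557,-.169,.2),.05),((.5557,-.169,.043),.05))"
```

```text
[ 0.54249223 -0.00616662  0.1951382 ]
dr [-0.0003  0.0002 -0.0009] dp [-0.5442  0.02   -0.0155]
dr [-0.0003  0.0002 -0.0009] dp [-0.5435  0.0211  0.5078]
```

Request:
jog_arm:
  rows:
    - {"dr":[0,0,-0.001],"dp":[-0.15,0.005,0],"jaw":1}
    - {"dr":[0,0,-0.001],"dp":[-0.3,0.01,0],"jaw":1}
    - {"dr":[0,0,-0.001],"dp":[-0.44,0.015,0],"jaw":1}
    - {"dr":[0,0,-0.001],"dp":[-0.54,0.02,0],"jaw":1}
    - {"dr":[0,0,-0.001],"dp":[-0.54,0.02,0],"jaw":1}
    - {"dr":[0,0,-0.001],"dp":[-0.54,0.02,0],"jaw":1}

```text
time_s: 10.9
tool_pos: [0.557, -0.1636, 0.1951]
tcp_rot: [-0.001, 0.688, 0.726, -0.0]
force: [-0.3, -0.3, -0.4]
width: 1.004
gripper_force: 0.0
```

```bash
cat > see.py <<'E'
from h import *
import sys
n=sys.argv[1]; z=dict(dredger_mid=.0525,bottle_mid=.062,mill_mid=.0585,jar_mid=.047,well_a=.0025)[n]
ps=cur(); print(ps[0].round(4)); im=arm.camera("wrist")
for r in arm.spot_point("wrist",n): print(n,np.round(r["pixel"]),round(r["confidence"],2),watz(r["pixel"],z,ps).round(4))
E
python3 see.py jar_mid; python3 -c "
from h import *
jog(((.5557,-.169,.043),.05))"
```

```text
[ 0.557  -0.1636  0.1951]
dr [-0.0003 -0.0002  0.001 ] dp [-0.0233 -0.0056  0.5078]
```

Request:
jog_arm:
  rows:
    - {"dr":[0,0,0.001],"dp":[-0.015,-0.004,0.05],"jaw":1}
    - {"dr":[0,0,0.001],"dp":[-0.015,-0.004,0.17],"jaw":1}
    - {"dr":[0,0,0.001],"dp":[-0.015,-0.004,0.3],"jaw":1}
    - {"dr":[0,0,0.001],"dp":[-0.015,-0.004,0.42],"jaw":1}
    - {"dr":[0,0,0.001],"dp":[-0.015,-0.004,0.48],"jaw":1}
    - {"dr":[0,0,0.001],"dp":[-0.015,-0.004,0.508],"jaw":1}
    - {"dr":[0,0,0.001],"dp":[-0.015,-0.004,0.508],"jaw":1}
    - {"dr":[0,0,0.001],"dp":[-0.015,-0.004,0.508],"jaw":1}

```text
time_s: 11.8
tool_pos: [0.5571, -0.168, 0.0446]
tcp_rot: [0.0, 0.689, 0.724, 0.0]
force: [-0.4, 0.1, 0.4]
width: 1.004
gripper_force: 0.0
```

Request:
jog_arm:
  rows:
    - {"dr":[0,0,0],"dp":[0,0,0],"jaw":0.4}
    - {"dr":[0,0,0],"dp":[0,0,0],"jaw":0.4}
    - {"dr":[0,0,0],"dp":[0,0,0],"jaw":0.4}
    - {"dr":[0,0,0],"dp":[0,0,0],"jaw":0.4}
    - {"dr":[0,0,0],"dp":[0,0,0],"jaw":0.4}
  squeeze: 50

```text
time_s: 12.3
tool_pos: [0.557, -0.1686, 0.0451]
tcp_rot: [0.001, 0.69, 0.724, 0.001]
force: [-2.0, 0.5, 8.6]
width: 0.564
gripper_force: 50.0
```

Request:
jog_arm:
  rows:
    - {"dr":[0,0,0],"dp":[0,0,-0.08],"jaw":0.4}
    - {"dr":[0,0,0],"dp":[0,0,-0.18],"jaw":0.4}
    - {"dr":[0,0,0],"dp":[0,0,-0.28],"jaw":0.4}
    - {"dr":[0,0,0],"dp":[0.06,0,-0.28],"jaw":0.4}
    - {"dr":[0,0,0],"dp":[0.18,0,-0.28],"jaw":0.4}
    - {"dr":[0,0,0],"dp":[0.3,0,-0.28],"jaw":0.4}
    - {"dr":[0,0,0],"dp":[0.42,0,-0.28],"jaw":0.4}
    - {"dr":[0,0,0],"dp":[0.5,0,-0.28],"jaw":0.4}

```text
time_s: 13.1
tool_pos: [0.5488, -0.0157, 0.128]
tcp_rot: [-0.001, 0.689, 0.725, 0.0]
force: [1.2, -0.3, -1.7]
width: 0.564
gripper_force: 52.8
```

```bash
python3 -c "
from h import *
print(cur()[0])
jog(((.525,.219,.13),.01))"
```

```text
[ 0.54876021 -0.01569919  0.12801423]
dr [-0.     -0.0002  0.0064] dp [ 0.7853 -0.0396 -0.0057]
```

Request:
jog_arm:
  rows:
    - {"dr":[0,0,0],"dp":[0.08,0,0],"jaw":0.4}
    - {"dr":[0,0,0],"dp":[0.2,-0.01,0],"jaw":0.4}
    - {"dr":[0,0,0.002],"dp":[0.33,-0.015,0],"jaw":0.4}
    - {"dr":[0,0,0.004],"dp":[0.46,-0.02,0],"jaw":0.4}
    - {"dr":[0,0,0.006],"dp":[0.59,-0.03,0],"jaw":0.4}
    - {"dr":[0,0,0.006],"dp":[0.7,-0.04,0],"jaw":0.4}
    - {"dr":[0,0,0.006],"dp":[0.785,-0.04,0],"jaw":0.4}
    - {"dr":[0,0,0.006],"dp":[0.785,-0.04,0],"jaw":0.4}

```text
time_s: 13.9
tool_pos: [0.5249, 0.2208, 0.1277]
tcp_rot: [-0.001, 0.701, 0.713, 0.0]
force: [0.0, 1.0, -1.7]
width: 0.567
gripper_force: 52.8
```

```bash
python3 -c "
from h import *
print(cur()[0])
jog(((.525,.2185,.0445),.01))"
```

```text
[0.52492445 0.22084353 0.12765177]
dr [-0.0001 -0.0003  0.0011] dp [-8.300e-03  2.000e-04  2.772e-01]
```

Request:
jog_arm:
  rows:
    - {"dr":[0,0,0.001],"dp":[-0.005,0,0.03],"jaw":0.4}
    - {"dr":[0,0,0.001],"dp":[-0.005,0,0.1],"jaw":0.4}
    - {"dr":[0,0,0.001],"dp":[-0.005,0,0.17],"jaw":0.4}
    - {"dr":[0,0,0.001],"dp":[-0.005,0,0.22],"jaw":0.4}
    - {"dr":[0,0,0.001],"dp":[-0.005,0,0.25],"jaw":0.4}
    - {"dr":[0,0,0.001],"dp":[-0.005,0,0.27],"jaw":0.4}
    - {"dr":[0,0,0.001],"dp":[-0.005,0,0.277],"jaw":0.4}
    - {"dr":[0,0,0.001],"dp":[-0.005,0,0.277],"jaw":0.4}

```text
time_s: 14.7
tool_pos: [0.5261, 0.2142, 0.0449]
tcp_rot: [0.0, 0.706, 0.708, 0.0]
force: [0.6, -0.3, -2.6]
width: 0.568
gripper_force: 52.9
```

Request:
jog_arm:
  rows:
    - {"dr":[0,0,0],"dp":[0,0,0.003],"jaw":0.4}
    - {"dr":[0,0,0],"dp":[0,0,0.005],"jaw":0.4}
    - {"dr":[0,0,0],"dp":[0,0,0.005],"jaw":0.4}

```text
time_s: 15.0
tool_pos: [0.5262, 0.2148, 0.0438]
tcp_rot: [0.0, 0.705, 0.709, 0.0]
force: [0.1, -0.3, 1.9]
width: 0.569
gripper_force: 53.4
```

Request:
jog_arm:
  rows:
    - {"dr":[0,0,0],"dp":[0,0,0],"jaw":0.7}
    - {"dr":[0,0,0],"dp":[0,0,0],"jaw":0.85}
    - {"dr":[0,0,0],"dp":[0,0,0],"jaw":1}
    - {"dr":[0,0,0],"dp":[0,0,0],"jaw":1}
    - {"dr":[0,0,0],"dp":[0,0,-0.1],"jaw":1}
    - {"dr":[0,0,0],"dp":[0,0,-0.25],"jaw":1}
    - {"dr":[0,0,0],"dp":[0,0,-0.4],"jaw":1}
    - {"dr":[0,0,0],"dp":[0,0,-0.5],"jaw":1}

```text
time_s: 15.8
tool_pos: [0.5265, 0.2143, 0.196]
tcp_rot: [0.0, 0.706, 0.708, 0.001]
force: [0.5, 1.0, -0.1]
width: 0.998
gripper_force: 0.0
```

```bash
python3 -c "
from h import *
print(cur()[0])
jog(((.5596,-.247,.195),.05))
ps=cur();im=arm.camera('wrist');arm.camera('top')
for n,z in (('bottle_mid',.0605),('jar_mid',.0455),('well_a',.0025)):
  for r in arm.spot_point('wrist',n): print(n,np.round(r['pixel']),r['confidence'],watz(r['pixel'],z,ps).round(4))
  for r in arm.spot_point('top',n): print(n,np.round(r['pixel']),r['confidence'],atz('top',r['pixel'],z).round(4))
cv2.imwrite('pics/w5.png',cv2.resize(im,(400,300))[...,::-1])"
```

```text
[0.52647934 0.2143282  0.19602209]
dr [ 0.0003 -0.0001 -0.0073] dp [-1.5382  0.1044  0.0025]
bottle_mid [322. 104.] 0.94 [0.5274 0.2987 0.0605]
bottle_mid [376. 336.] 0.91 [ 0.3559 -0.073   0.0605]
bottle_mid [373. 287.] 0.83 [ 0.4371 -0.0715  0.0605]
bottle_mid [159. 243.] 0.53 [0.5234 0.2947 0.0605]
jar_mid [207. 238.] 0.8 [0.5319 0.215  0.0455]
well_a [318. 280.] 0.79 [0.524  0.1423 0.0025]
well_a [252. 244.] 0.75 [0.5245 0.1406 0.0025]
well_a [170. 246.] 0.64 [0.5256 0.2917 0.0025]
well_a [295. 245.] 0.6 [0.5197 0.0629 0.0025]
```

View pics/w5.png

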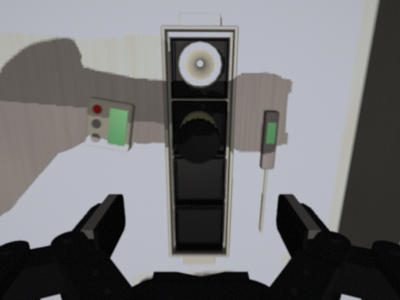

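The bottle (200,65) and jar (200,135) are seated in inserts 1 and 2. Next the dredger.

Request:
jog_arm:
  rows:
    - {"dr":[0,0,0],"dp":[-0.1,0.01,0],"jaw":1}
    - {"dr":[0,0,0],"dp":[-0.25,0.02,0],"jaw":1}
    - {"dr":[0,0,0],"dp":[-0.4,0.03,0],"jaw":1}
    - {"dr":[0,0,-0.002],"dp":[-0.55,0.04,0],"jaw":1}
    - {"dr":[0,0,-0.004],"dp":[-0.7,0.05,0],"jaw":1}
    - {"dr":[0,0,-0.007],"dp":[-0.83,0.06,0],"jaw":1}
    - {"dr":[0,0,-0.007],"dp":[-0.95,0.06,0],"jaw":1}
    - {"dr":[0,0,-0.007],"dp":[-1.0,0.07,0],"jaw":1}

```text
time_s: 17.0
tool_pos: [0.5472, -0.0896, 0.1927]
tcp_rot: [0.0, 0.691, 0.722, -0.001]
force: [-0.1, 0.0, 0.2]
width: 0.994
gripper_force: 0.0
```

```bash
python3 see.py dredger_mid; python3 -c "
from h import *
jog(((.5596,-.247,.195),.05))"
```

```text
[ 0.5472 -0.0896  0.1927]
dredger_mid [326. 388.] 0.81 [ 0.5586 -0.2433  0.0525]
dr [-0.0001  0.0002 -0.001 ] dp [-0.5296  0.016  -0.0072]
```

Request:
jog_arm:
  rows:
    - {"dr":[0,0,-0.001],"dp":[-0.15,0.005,0],"jaw":1}
    - {"dr":[0,0,-0.001],"dp":[-0.3,0.01,0],"jaw":1}
    - {"dr":[0,0,-0.001],"dp":[-0.44,0.015,0],"jaw":1}
    - {"dr":[0,0,-0.001],"dp":[-0.525,0.016,0],"jaw":1}
    - {"dr":[0,0,-0.001],"dp":[-0.525,0.016,0],"jaw":1}
    - {"dr":[0,0,-0.001],"dp":[-0.525,0.016,0],"jaw":1}

```text
time_s: 17.7
tool_pos: [0.5604, -0.2415, 0.1923]
tcp_rot: [-0.001, 0.688, 0.726, -0.0]
force: [0.3, 0.4, -0.3]
width: 1.002
gripper_force: 0.0
```

```bash
python3 see.py mill_mid; python3 -c "
from h import *
jog(((.5592,-.246,.043),.05))"
```

```text
[ 0.5604 -0.2415  0.1923]
mill_mid [314. 320.] 0.81 [ 0.5596 -0.3248  0.0585]
dr [-0.0002 -0.0002  0.0011] dp [-0.0193 -0.0057  0.4986]
```

Request:
jog_arm:
  rows:
    - {"dr":[0,0,0.001],"dp":[-0.012,-0.004,0.05],"jaw":1}
    - {"dr":[0,0,0.001],"dp":[-0.012,-0.004,0.17],"jaw":1}
    - {"dr":[0,0,0.001],"dp":[-0.012,-0.004,0.3],"jaw":1}
    - {"dr":[0,0,0.001],"dp":[-0.012,-0.004,0.42],"jaw":1}
    - {"dr":[0,0,0.001],"dp":[-0.012,-0.004,0.47],"jaw":1}
    - {"dr":[0,0,0.001],"dp":[-0.012,-0.004,0.5],"jaw":1}
    - {"dr":[0,0,0.001],"dp":[-0.012,-0.004,0.5],"jaw":1}
    - {"dr":[0,0,0.001],"dp":[-0.012,-0.004,0.5],"jaw":1}

```text
time_s: 18.6
tool_pos: [0.5603, -0.2464, 0.0444]
tcp_rot: [0.001, 0.69, 0.724, 0.0]
force: [1.1, -0.6, -0.1]
width: 1.0
gripper_force: 0.0
```

Request:
jog_arm:
  rows:
    - {"dr":[0,0,0],"dp":[0,0,0],"jaw":0.4}
    - {"dr":[0,0,0],"dp":[0,0,0],"jaw":0.4}
    - {"dr":[0,0,0],"dp":[0,0,0],"jaw":0.4}
    - {"dr":[0,0,0],"dp":[0,0,0],"jaw":0.4}
    - {"dr":[0,0,0],"dp":[0,0,0],"jaw":0.4}
  squeeze: 50

```text
time_s: 19.1
tool_pos: [0.5602, -0.2465, 0.0448]
tcp_rot: [0.001, 0.69, 0.724, 0.001]
force: [-0.9, 0.5, 10.8]
width: 0.582
gripper_force: 50.1
```

Request:
jog_arm:
  rows:
    - {"dr":[0,0,0],"dp":[0,0,-0.08],"jaw":0.4}
    - {"dr":[0,0,0],"dp":[0,0,-0.18],"jaw":0.4}
    - {"dr":[0,0,0],"dp":[0,0,-0.28],"jaw":0.4}
    - {"dr":[0,0,0],"dp":[0.06,0,-0.28],"jaw":0.4}
    - {"dr":[0,0,0],"dp":[0.18,0,-0.28],"jaw":0.4}
    - {"dr":[0,0,0],"dp":[0.3,0,-0.28],"jaw":0.4}
    - {"dr":[0,0,0],"dp":[0.42,0,-0.28],"jaw":0.4}
    - {"dr":[0,0,0],"dp":[0.5,0,-0.28],"jaw":0.4}

```text
time_s: 19.9
tool_pos: [0.552, -0.0933, 0.1274]
tcp_rot: [-0.001, 0.689, 0.725, 0.0]
force: [-0.5, 0.5, -1.5]
width: 0.578
gripper_force: 52.7
```

```bash
python3 -c "
from h import *
print(cur()[0])
jog(((.525,.140,.13),.01))"
```

```text
[ 0.55199593 -0.09328674  0.12743868]
dr [-0.     -0.0002  0.0064] dp [ 0.7812 -0.0506 -0.0075]
```

Request:
jog_arm:
  rows:
    - {"dr":[0,0,0],"dp":[0.08,0,0],"jaw":0.4}
    - {"dr":[0,0,0],"dp":[0.2,-0.01,0],"jaw":0.4}
    - {"dr":[0,0,0.002],"dp":[0.33,-0.02,0],"jaw":0.4}
    - {"dr":[0,0,0.004],"dp":[0.46,-0.03,0],"jaw":0.4}
    - {"dr":[0,0,0.006],"dp":[0.59,-0.04,0],"jaw":0.4}
    - {"dr":[0,0,0.006],"dp":[0.7,-0.05,0],"jaw":0.4}
    - {"dr":[0,0,0.006],"dp":[0.79,-0.05,0],"jaw":0.4}
    - {"dr":[0,0,0.006],"dp":[0.79,-0.05,0],"jaw":0.4}

```text
time_s: 20.7
tool_pos: [0.5252, 0.1445, 0.1271]
tcp_rot: [-0.001, 0.701, 0.713, 0.0]
force: [0.3, -0.1, -1.7]
width: 0.578
gripper_force: 52.7
```

Request:
jog_arm:
  rows:
    - {"dr":[0,0,0],"dp":[0,0,0.03],"jaw":0.4}
    - {"dr":[0,0,0],"dp":[0,0,0.08],"jaw":0.4}
    - {"dr":[0,0,0],"dp":[0,0,0.13],"jaw":0.4}
    - {"dr":[0,0,0],"dp":[0,0,0.15],"jaw":0.4}
    - {"dr":[0,0,0],"dp":[0,0,0.15],"jaw":0.4}

```text
time_s: 21.2
tool_pos: [0.5255, 0.1384, 0.0815]
tcp_rot: [-0.0, 0.704, 0.71, -0.001]
force: [-0.5, -0.6, -1.7]
width: 0.582
gripper_force: 52.7
```

```bash
python3 -c "
from h import *
print(cur()[0])
jog(((.525,.140,.0442),.01))"
```

```text
[0.52551403 0.13835268 0.08154289]
dr [-0.0002  0.0001 -0.0002] dp [ 0.0056 -0.0015  0.1245]
```

Request:
jog_arm:
  rows:
    - {"dr":[0,0,0],"dp":[0.003,0,0.05],"jaw":0.4}
    - {"dr":[0,0,0],"dp":[0.003,0,0.09],"jaw":0.4}
    - {"dr":[0,0,0],"dp":[0.003,0,0.115],"jaw":0.4}
    - {"dr":[0,0,0],"dp":[0.003,0,0.122],"jaw":0.4}
    - {"dr":[0,0,0],"dp":[0.003,0,0.125],"jaw":0.4}
    - {"dr":[0,0,0],"dp":[0.003,0,0.128],"jaw":0.4}
    - {"dr":[0,0,0],"dp":[0.003,0,0.128],"jaw":0.4}

```text
time_s: 21.9
tool_pos: [0.5261, 0.1407, 0.0442]
tcp_rot: [0.0, 0.703, 0.711, 0.0]
force: [-0.1, -0.7, -1.6]
width: 0.581
gripper_force: 52.7
```

Request:
jog_arm:
  rows:
    - {"dr":[0,0,0],"dp":[0,0,0.003],"jaw":0.4}
    - {"dr":[0,0,0],"dp":[0,0,0.005],"jaw":0.4}
    - {"dr":[0,0,0],"dp":[0,0,0.005],"jaw":0.4}

```text
time_s: 22.2
tool_pos: [0.5261, 0.1408, 0.0433]
tcp_rot: [-0.0, 0.703, 0.711, 0.001]
force: [-2.3, -0.2, 9.6]
width: 0.58
gripper_force: 53.7
```

Request:
jog_arm:
  rows:
    - {"dr":[0,0,0],"dp":[0,0,-0.002],"jaw":0.7}
    - {"dr":[0,0,0],"dp":[0,0,-0.002],"jaw":0.85}
    - {"dr":[0,0,0],"dp":[0,0,-0.002],"jaw":1}
    - {"dr":[0,0,0],"dp":[0,0,-0.002],"jaw":1}
    - {"dr":[0,0,0],"dp":[0,0,-0.1],"jaw":1}
    - {"dr":[0,0,0],"dp":[0,0,-0.25],"jaw":1}
    - {"dr":[0,0,0],"dp":[0,0,-0.4],"jaw":1}
    - {"dr":[0,0,0],"dp":[0,0,-0.5],"jaw":1}

```text
time_s: 23.0
tool_pos: [0.5265, 0.1403, 0.1949]
tcp_rot: [0.001, 0.703, 0.711, 0.001]
force: [-0.1, 0.2, -0.4]
width: 1.005
gripper_force: 0.0
```

```bash
python3 -c "
from h import *
print(cur()[0])
jog(((.562,-.325,.195),.05))
ps=cur();im=arm.camera('wrist');arm.camera('top')
for n,z in (('dredger_mid',.051),('jar_mid',.0455),('well_a',.0025)):
  for r in arm.spot_point('wrist',n): print(n,np.round(r['pixel']),r['confidence'],watz(r['pixel'],z,ps).round(4))
  for r in arm.spot_point('top',n): print(n,np.round(r['pixel']),r['confidence'],atz('top',r['pixel'],z).round(4))
cv2.imwrite('pics/w6.png',cv2.resize(im,(400,300))[...,::-1])"
```

```text
[0.52646196 0.14033491 0.19493725]
dr [ 0.0003 -0.     -0.0063] dp [-1.5522e+00  1.0260e-01 -4.0000e-04]
dredger_mid [170. 107.] 0.43 [0.416  0.2214 0.051 ]
dredger_mid [251. 242.] 0.69 [0.522  0.1369 0.051 ]
jar_mid [209. 241.] 0.45 [0.5269 0.211  0.0455]
jar_mid [214. 243.] 0.19 [0.5222 0.2024 0.0455]
well_a [320. 289.] 0.56 [0.5266 0.0593 0.0025]
well_a [254. 243.] 0.75 [0.5263 0.1384 0.0025]
well_a [294. 244.] 0.72 [0.5215 0.0651 0.0025]
well_a [211. 244.] 0.64 [0.5257 0.2158 0.0025]
```

View pics/w6.png

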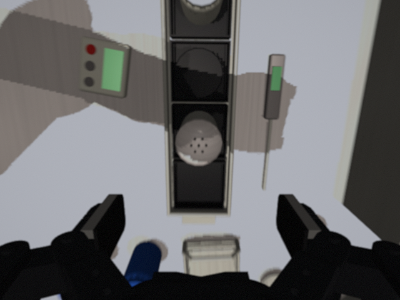

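The dredger (200,137) is seated in insert 3; one empty insert is left (200,185). Next the mill.

Request:
jog_arm:
  rows:
    - {"dr":[0,0,0],"dp":[-0.1,0.01,0],"jaw":1}
    - {"dr":[0,0,0],"dp":[-0.25,0.02,0],"jaw":1}
    - {"dr":[0,0,0],"dp":[-0.4,0.03,0],"jaw":1}
    - {"dr":[0,0,-0.002],"dp":[-0.55,0.04,0],"jaw":1}
    - {"dr":[0,0,-0.004],"dp":[-0.7,0.05,0],"jaw":1}
    - {"dr":[0,0,-0.006],"dp":[-0.83,0.06,0],"jaw":1}
    - {"dr":[0,0,-0.006],"dp":[-0.95,0.06,0],"jaw":1}
    - {"dr":[0,0,-0.006],"dp":[-1.0,0.07,0],"jaw":1}

```text
time_s: 24.2
tool_pos: [0.5489, -0.1635, 0.1917]
tcp_rot: [0.0, 0.691, 0.722, -0.001]
force: [-0.3, 0.3, 0.8]
width: 0.998
gripper_force: 0.0
```

```bash
python3 see.py mill_mid; python3 -c "
from h import *
jog(((.562,-.325,.195),.05))"
```

```text
[ 0.5489 -0.1635  0.1917]
mill_mid [323. 400.] 0.94 [ 0.558  -0.3243  0.0585]
dr [-0.0002  0.0002 -0.001 ] dp [-0.5437  0.0176 -0.0105]
```

Request:
jog_arm:
  rows:
    - {"dr":[0,0,-0.001],"dp":[-0.15,0.005,0],"jaw":1}
    - {"dr":[0,0,-0.001],"dp":[-0.3,0.01,0],"jaw":1}
    - {"dr":[0,0,-0.001],"dp":[-0.44,0.012,0],"jaw":1}
    - {"dr":[0,0,-0.001],"dp":[-0.545,0.012,0],"jaw":1}
    - {"dr":[0,0,-0.001],"dp":[-0.545,0.012,0],"jaw":1}
    - {"dr":[0,0,-0.001],"dp":[-0.545,0.012,0],"jaw":1}

```text
time_s: 24.9
tool_pos: [0.5613, -0.3215, 0.1913]
tcp_rot: [-0.001, 0.688, 0.726, -0.0]
force: [-0.5, 0.2, 0.2]
width: 1.003
gripper_force: 0.0
```

```bash
python3 see.py mill_mid; python3 -c "
from h import *
jog(((.561,-.325,.043),.05))"
```

```text
[ 0.5613 -0.3215  0.1913]
dr [-0.0002 -0.0003  0.0011] dp [-0.0172 -0.0033  0.4952]
```

Request:
jog_arm:
  rows:
    - {"dr":[0,0,0.001],"dp":[-0.008,-0.004,0.05],"jaw":1}
    - {"dr":[0,0,0.001],"dp":[-0.008,-0.004,0.17],"jaw":1}
    - {"dr":[0,0,0.001],"dp":[-0.008,-0.004,0.3],"jaw":1}
    - {"dr":[0,0,0.001],"dp":[-0.008,-0.004,0.42],"jaw":1}
    - {"dr":[0,0,0.001],"dp":[-0.008,-0.004,0.47],"jaw":1}
    - {"dr":[0,0,0.001],"dp":[-0.008,-0.004,0.495],"jaw":1}
    - {"dr":[0,0,0.001],"dp":[-0.008,-0.004,0.495],"jaw":1}
    - {"dr":[0,0,0.001],"dp":[-0.008,-0.004,0.495],"jaw":1}

```text
time_s: 25.8
tool_pos: [0.5613, -0.3252, 0.0452]
tcp_rot: [0.001, 0.69, 0.724, 0.0]
force: [-0.6, 0.7, -0.2]
width: 1.001
gripper_force: 0.0
```

Request:
jog_arm:
  rows:
    - {"dr":[0,0,0],"dp":[0,0,0],"jaw":0.4}
    - {"dr":[0,0,0],"dp":[0,0,0],"jaw":0.4}
    - {"dr":[0,0,0],"dp":[0,0,0],"jaw":0.4}
    - {"dr":[0,0,0],"dp":[0,0,0],"jaw":0.4}
    - {"dr":[0,0,0],"dp":[0,0,0],"jaw":0.4}
  squeeze: 50

```text
time_s: 26.3
tool_pos: [0.561, -0.3252, 0.0452]
tcp_rot: [0.001, 0.69, 0.724, 0.0]
force: [-2.1, 0.2, 9.3]
width: 0.544
gripper_force: 50.2
```

Request:
jog_arm:
  rows:
    - {"dr":[0,0,0],"dp":[0,0,-0.08],"jaw":0.4}
    - {"dr":[0,0,0],"dp":[0,0,-0.18],"jaw":0.4}
    - {"dr":[0,0,0],"dp":[0,0,-0.28],"jaw":0.4}
    - {"dr":[0,0,0],"dp":[0.06,0,-0.28],"jaw":0.4}
    - {"dr":[0,0,0],"dp":[0.18,0,-0.28],"jaw":0.4}
    - {"dr":[0,0,0],"dp":[0.3,0,-0.28],"jaw":0.4}
    - {"dr":[0,0,0],"dp":[0.42,0,-0.28],"jaw":0.4}
    - {"dr":[0,0,0],"dp":[0.5,0,-0.28],"jaw":0.4}

```text
time_s: 27.1
tool_pos: [0.5523, -0.1707, 0.1269]
tcp_rot: [-0.001, 0.689, 0.725, 0.0]
force: [-0.1, -0.3, -2.2]
width: 0.549
gripper_force: 52.5
```

```bash
python3 -c "
from h import *
print(cur()[0])
jog(((.525,.061,.13),.01))"
```

```text
[ 0.55233454 -0.1707489   0.12690008]
dr [-0.0003 -0.0004  0.0065] dp [ 0.7762 -0.0516 -0.0085]
```

Request:
jog_arm:
  rows:
    - {"dr":[0,0,0],"dp":[0.08,0,0],"jaw":0.4}
    - {"dr":[0,0,0],"dp":[0.2,-0.01,0],"jaw":0.4}
    - {"dr":[0,0,0.002],"dp":[0.33,-0.02,0],"jaw":0.4}
    - {"dr":[0,0,0.004],"dp":[0.46,-0.03,0],"jaw":0.4}
    - {"dr":[0,0,0.006],"dp":[0.59,-0.04,0],"jaw":0.4}
    - {"dr":[0,0,0.006],"dp":[0.7,-0.05,0],"jaw":0.4}
    - {"dr":[0,0,0.006],"dp":[0.785,-0.05,0],"jaw":0.4}
    - {"dr":[0,0,0.006],"dp":[0.785,-0.05,0],"jaw":0.4}

```text
time_s: 27.9
tool_pos: [0.5254, 0.0647, 0.1268]
tcp_rot: [-0.001, 0.701, 0.713, -0.0]
force: [-0.3, 0.6, -2.0]
width: 0.547
gripper_force: 52.6
```

Request:
jog_arm:
  rows:
    - {"dr":[0,0,0],"dp":[0,0,0.03],"jaw":0.4}
    - {"dr":[0,0,0],"dp":[0,0,0.08],"jaw":0.4}
    - {"dr":[0,0,0],"dp":[0,0,0.13],"jaw":0.4}
    - {"dr":[0,0,0],"dp":[0,0,0.15],"jaw":0.4}
    - {"dr":[0,0,0],"dp":[0,0,0.15],"jaw":0.4}

```text
time_s: 28.4
tool_pos: [0.5262, 0.0585, 0.0819]
tcp_rot: [-0.0, 0.704, 0.71, -0.001]
force: [-0.2, -0.2, -2.4]
width: 0.552
gripper_force: 52.6
```

```bash
python3 -c "
from h import *
print(cur()[0])
jog(((.525,.061,.0447),.01))"
```

```text
[0.52618154 0.05848528 0.08189875]
dr [-0.0003  0.0001 -0.0001] dp [ 0.0085 -0.0036  0.124 ]
```

Request:
jog_arm:
  rows:
    - {"dr":[0,0,0],"dp":[0.003,0,0.05],"jaw":0.4}
    - {"dr":[0,0,0],"dp":[0.003,0,0.09],"jaw":0.4}
    - {"dr":[0,0,0],"dp":[0.003,0,0.115],"jaw":0.4}
    - {"dr":[0,0,0],"dp":[0.003,0,0.122],"jaw":0.4}
    - {"dr":[0,0,0],"dp":[0.003,0,0.125],"jaw":0.4}
    - {"dr":[0,0,0],"dp":[0.003,0,0.128],"jaw":0.4}
    - {"dr":[0,0,0],"dp":[0.003,0,0.128],"jaw":0.4}

```text
time_s: 29.1
tool_pos: [0.5271, 0.0605, 0.0447]
tcp_rot: [0.0, 0.703, 0.711, 0.0]
force: [0.1, -0.1, -2.7]
width: 0.544
gripper_force: 52.6
```

Request:
jog_arm:
  rows:
    - {"dr":[0,0,0],"dp":[0,0,0.002],"jaw":0.4}
    - {"dr":[0,0,0],"dp":[0,0,0.004],"jaw":0.4}
    - {"dr":[0,0,0],"dp":[0,0,0.004],"jaw":0.4}

```text
time_s: 29.4
tool_pos: [0.5271, 0.0605, 0.0438]
tcp_rot: [0.0, 0.703, 0.711, 0.0]
force: [-0.8, 0.2, 2.8]
width: 0.546
gripper_force: 53.2
```

Request:
jog_arm:
  rows:
    - {"dr":[0,0,0],"dp":[0,0,-0.001],"jaw":0.7}
    - {"dr":[0,0,0],"dp":[0,0,-0.001],"jaw":0.85}
    - {"dr":[0,0,0],"dp":[0,0,-0.001],"jaw":1}
    - {"dr":[0,0,0],"dp":[0,0,-0.001],"jaw":1}
    - {"dr":[0,0,0],"dp":[0,0,-0.1],"jaw":1}
    - {"dr":[0,0,0],"dp":[0,0,-0.25],"jaw":1}
    - {"dr":[0,0,0],"dp":[0,0,-0.4],"jaw":1}
    - {"dr":[0,0,0],"dp":[0,0,-0.55],"jaw":1}

```text
time_s: 30.2
tool_pos: [0.5264, 0.0602, 0.2098]
tcp_rot: [-0.0, 0.703, 0.711, -0.001]
force: [0.5, 0.9, -0.4]
width: 0.998
gripper_force: 0.0
```

Request:
jog_arm:
  rows:
    - {"dr":[0,0,0],"dp":[-0.1,0,0],"jaw":1}
    - {"dr":[0,0,0],"dp":[-0.25,0,-0.1],"jaw":1}
    - {"dr":[0,0,0],"dp":[-0.4,0,-0.2],"jaw":1}
    - {"dr":[0,0,0],"dp":[-0.4,0,-0.2],"jaw":1}
    - {"dr":[0,0,0],"dp":[-0.4,0,-0.2],"jaw":1}

```text
time_s: 30.7
tool_pos: [0.5284, -0.061, 0.2693]
tcp_rot: [0.001, 0.704, 0.71, 0.001]
force: [0.1, 0.6, -1.1]
width: 0.996
gripper_force: 0.0
```

```bash
python3 -c "
from h import *
ps=cur();print(ps[0]);im=arm.camera('wrist');t=arm.camera('top');s=arm.camera('scene')
for n,z in (('bottle_mid',.0605),('jar_mid',.0455),('dredger_mid',.051),('mill_mid',.057),('ramekin_mid',.018),('timer_mid',.008)):
 for c in('wrist','top','scene'):
  for r in arm.spot_point(c,n): print(n,c,np.round(r['pixel']),round(r['confidence'],2),(watz(r['pixel'],z,ps) if c=='wrist' else atz(c,r['pixel'],z)).round(4))
a=cv2.resize(im,(400,300));b=cv2.resize(s[140:380,170:490],(400,300))
cv2.imwrite('pics/end.png',np.hstack([a,b])[...,::-1])"
```

```text
[ 0.52841666 -0.06104167  0.26925589]
bottle_mid wrist [506. 160.] 0.84 [ 0.697  -0.0211  0.0605]
bottle_mid wrist [228. 210.] 0.66 [ 0.4417 -0.0692  0.0605]
bottle_mid wrist [140. 208.] 0.57 [ 0.3589 -0.0678  0.0605]
bottle_mid top [158. 241.] 0.78 [0.5278 0.296  0.0605]
bottle_mid scene [311. 203.] 0.93 [ 0.4518 -0.0773  0.0605]
bottle_mid scene [349. 183.] 0.82 [ 0.3543 -0.0648  0.0605]
bottle_mid scene [427. 343.] 0.63 [0.5225 0.2984 0.0605]
bottle_mid scene [231. 290.] 0.63 [ 0.7044 -0.017   0.0605]
bottle_mid scene [417. 359.] 0.33 [0.5572 0.3065 0.0605]
jar_mid top [206. 241.] 0.79 [0.526  0.2166 0.0455]
jar_mid scene [388. 318.] 0.95 [0.5269 0.2129 0.0455]
dredger_mid top [250. 240.] 0.94 [0.526  0.1379 0.051 ]
dredger_mid scene [362. 291.] 0.91 [0.5248 0.1423 0.051 ]
mill_mid scene [332. 263.] 0.69 [0.5242 0.0613 0.057 ]
ramekin_mid wrist [223. 303.] 0.63 [ 0.42   -0.1847  0.018 ]
ramekin_mid top [439. 294.] 0.95 [ 0.4228 -0.1886  0.018 ]
ramekin_mid top [209. 313.] 0.53 [0.4014 0.2177 0.018 ]
ramekin_mid scene [286. 181.] 0.58 [ 0.4226 -0.1912  0.018 ]
ramekin_mid scene [334. 265.] 0.36 [0.5034 0.0484 0.018 ]
timer_mid top [210. 313.] 0.61 [0.4015 0.2186 0.008 ]
timer_mid scene [437. 296.] 0.86 [0.4032 0.2298 0.008 ]
```

View pics/end.png

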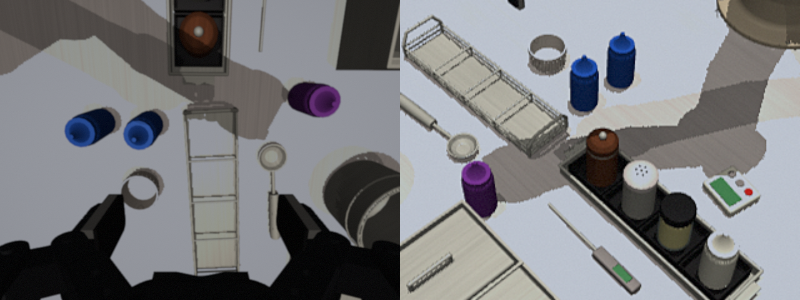

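All four containers stand upright in order: mill (602,157), dredger (640,190), jar (676,222), bottle (720,260). The caddy is empty, the ramekin and timer haven't moved, and the arm is clear.

```bash
python3 -c "
from workcell import arm
print(arm.hand_in())"
```

```text
the job is handed in; nothing more can be done
None
```

I moved the bottle, jar, dredger and mill into the four inserts in their original left-to-right order and handed the job in at about 31 s; the last images show all four upright and the ramekin and timer in place, but the hand-in returned no verdict.

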